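# Latch the pump housing cover

## Robot

A 6-joint arm with a two-finger parallel gripper is mounted at the origin on the work surface. World frame = base frame: x ahead of the robot, y to its left, z up, the work surface at z = 0. Lengths are in mm, angles in rad, forces in N, time in s.
With the tool pointing down it reaches from about 275 to 1000 mm from the base axis. Payload 8.4 kg.
Tool frame: the origin (TCP) lies at the very end of the fingers, on their centre line; the grasp point (between the pads) lies 19 mm behind it; x points along the fingers, y is the direction in which the jaws open and shut, and the axes are right-handed (so a half turn about x gives the same grasp; the last joint's range is limited). The gripper opens to 85 mm and grips with 20 to 120 N. Pads are 22 mm wide; open, the fingers measure 114 mm over their backs; the gripper's body (76 mm by 85 mm) begins 54 mm behind the grasp point. The pads swing forward as they close: fully open they stand 13 mm farther back than shut.
Start: joints at [-1.137, 0.353, 1.633, -0, 1.155, -0.002], TCP at [263.834, -566.586, 193.781] pointing down, gripper open.
Joint ranges: [-2.63, 2.63], [-0.92, 2.1], [0.06, 2.66], [-1.3, 4.44], [0, 2.69], [-3.02, 3.02]. Speed limits (rad/s): [2.22, 2.22, 2.79, 3.14, 3.14, 3.14].

## Interface

Orientations are given as [roll, pitch, yaw] about the fixed x, y, z axes, in that order (R = Rz(yaw) Ry(pitch) Rx(roll)).
In Python, from rig import r, grab_frame, camera_params, sign_off gives the robot as it stands.
- The arm moves only by the tool drive_tool, never from a script. Its argument "rows" is one flat list of numbers, 7 for each row, row after row: the shift along the tool's x, y, z in mm, then the turn, a rotation vector about the tool's x, y, z in degrees, then the opening in per cent of the stroke, from 0 (shut) to 100 (fully open). In form: [x, y, z, rx, ry, rz, fingers, x, y, z, rx, ry, rz, fingers, ...]. A call has 1 to 10 rows; each row is the pose to reach, as a shift and turn from the pose measured when the call began, along the tool's axes at that moment; what a row does not reach only later rows make up. A row lasts 1/8 s, in which the tool goes at most 62.5 mm and 10.7 degrees, less where a joint would pass 70% of its speed; a pose out of reach is approached as far as the arm can. A call with a gripper value outside its range is refused whole. The fingers move at their own pace and stop on an object; "newtons" is the grip in N (left out, the last holds). Time passes only in rows, so rows that repeat a pose let the fingers close. It gives the time, the measured TCP pose, the force and the opening at its end, in the units of the state.
- r.sense(): the state, without advancing time (a new reading comes with each control period).
- grab_frame(name): name is "scene" or "side" or "wrist"; returns the picture (384x512x3 uint8, red, green, blue); there is no depth.
- camera_params(name): a dict with "vertical_fov" (degrees; the focal length in pixels is half the picture's height over the tangent of half this angle, whatever the lens; pixels are square), "cx", "cy" (the principal point, pixels), "pose" (4x4, takes a point from camera to world coordinates); the wrist camera has in their place "tool_from_camera" (4x4, takes a point from camera to tool coordinates, whose origin is the TCP and whose axes are the tool frame's). Camera axes: x right, y down, z forward; pixel columns grow to the right and rows downward; lengths in mm; the calibration is good to about 2 mm. A picture is of the moment at which its call begins: read the wrist's pose just before it. camera_params takes no time and is no camera call.
- sign_off(): hands the job in, once; it reports no verdict.
The state is a dict: "clock": time; "qpos": joint angles; "qvel": joint speeds; "joint_efforts": joint torques, N m; "eef_pos": TCP position; "tcp_rot": TCP orientation; "contact_force": force on the tool from outside, world axes, zero at the start; "wrist_torque": the same for the moment, N m; "opening": opening from 0.0 (shut) to 1.0 (fully open).
Only numpy, scipy, OpenCV 4.12 (cv2) and the standard library are available. Lean on these libraries where they do the work, as an engineer would, in place of code of your own. Each camera call takes 0.05 s, during which the arm holds its last target.

## Task

Swing the cover of the pump housing down, press it fully home against its springy seal, and with it held down turn the black wing knob clockwise (seen from above) about a quarter turn until its hidden tongue is behind the front frame edge and the wing points straight at that edge; then let go, so that the cover stays latched down. Be gentle: the frame must not be loaded hard by the cover or the tongue (keep it well under 25 N), and leave the bottles, jug, cup, whisk and cap where they are.

Things in the scene. Friction and masses are not known exactly. Their poses are not given: they have to be found in the camera images.
- housing: Fixed grey-painted steel pump housing, 330 x 280 x 100 mm high (x, y, z), standing with some yaw. Origin on the table; its own -x side is the front, z up. In its frame the walls run from x = -0.140 to +0.190 m and y = -0.140 to +0.140. A flat deck, 100 mm high, lies behind the cover at x = 0.126 to 0.190. Pipe stubs stick out 28 mm at both sides.
- frame: The steel frame round the housing's opening, part of it, same origin and axes. It carries the front edge with the seal and, near the front corners (x = -0.130, y = +-0.120), two rigid stops that end the cover's way down, nominally at z = 0.100. Edge, seal and stops are shimmed together, up to 6 mm higher or lower than nominal, fixed in use; no reading shows it: feel for the stops.
- flange (a point): Nominal inner lower corner of the front frame edge, mid-width, in the housing at x = -0.115, z = 0.086 (true height up to 6 mm off); the edge is 25 mm deep and 12 thick, its top 2 mm below the stops. The tongue must pass below it: unless the cover's front is pressed to within 2 mm of the stops, the tongue runs into its inner face at 0.5 to 0.7 rad of knob angle and must not be forced.
- seal_top (a point): Nominal top of the unpressed rubber seal strip on the front edge (200 mm along y, 12 mm wide), in the housing at x = -0.130, z = 0.109 (true height up to 6 mm off); 9 mm above the stops. It yields straight down like a spring of 0.8 N/mm; on the stops the resistance rises sharply.
- hinge (a point): Middle of the cover's hinge axis, which runs along the housing's y, at x = +0.120, z = 0.100 in the housing's frame.
- cover (a joint): Angle (rad) of the aluminium cover, a plate 265 mm long from hinge to front, 280 wide, 4 thick, underside through the hinge axis: 0 = level, grows as the front rises; starts 0.30 to 0.60. Stiff counterbalanced hinge: stays where left, moves with 1 to 3 N. On the stops it reads -0.024 to 0.024, on the slack seal 0.036 more, latched 0.008 more. Pressing from slack seal to stops takes about 10 N at the knob.
- knob (a joint): Angle (rad) of the wing knob: at 0 the wing lies along the housing's y and the tongue is clear; grows clockwise seen from above; at 1.57 the wing lies along x and the tongue is fully behind the front edge; end stop 1.62. Starts 0 to 0.30. Friction 0.06 N m. The hidden tongue lies under the cover along the wing, 45 mm long from the axis, 14 wide, towards -y at 0 and to the front at 1.57.
- wing (a point): Grasp point on the black wing knob, on its axis, on the cover's centre line 204 mm from the hinge and 30 mm above the cover's top. The wing is a bar 12 mm thick and 56 long, from 10 to 42 mm above the cover, standing on a round flange 52 mm across and 10 high (so the point is 20 mm above the flange). Axes: z along the turning axis, y along the wing, x across it (pinch this way).
- bottle1_mid (a point): Loose capped glass bottle, 68 mm across, 170 mm high, standing; point at its centre, half-way up. A bystander.
- bottle2_mid (a point): Loose capped glass bottle, 68 mm across, 170 mm high, standing; point at its centre, half-way up. A bystander.
- bottle3_mid (a point): Loose capped glass bottle, 68 mm across, 170 mm high, standing; point at its centre, half-way up. A bystander.
- jug_mid (a point): Loose clear plastic jug, 140 mm across, 190 mm high, handle to its -x side; point on its axis, half-way up. A bystander.
- cup_mid (a point): Loose steel cup, 76 mm across, 80 mm high; point on its axis, half-way up. A bystander.
- whisk_mid (a point): Loose whisk lying along its x axis, 205 mm long, 44 mm wide, 20 mm high; point near its middle, 10 mm up. A bystander.
- cap_center (a point): Loose white bottle cap, 40 mm across, 14 mm high, on the housing's rear deck; point at its centre. A bystander.

How it is judged:
By the outcome, as a careful person would: the job done as asked, in the order asked, and still so for the second after the job is handed in, with the robot touching nothing.
It also fails if it takes over 64 s, if anything falls off the work surface, if the arm or the gripper's body presses on something with over 40 N, if the wrist force passes 120 N, or if a joint passes its speed limit or range.

## Working session

There is one attempt and no reset: what is moved stays moved. The work goes in short steps, Python scripts to look and compute and a tool call to move; the robot and the scene stay as the last step left them, time stands still between calls to the robot, and variables do not carry over. Pictures are saved under pics/ and viewed, and the job is handed in when it is done.

Besides the shell and the picture viewer there is one more tool, called as a command line: name --argument value ..., lists and objects as JSON in quotes. drive_tool: Moves the arm, as the interface text tells. Its arguments: {"type":"object","properties":{"rows":{"type":"array","items":{"type":"number"}},"newtons":{"type":"number"}},"required":["rows"]}

```bash
mkdir -p pics; cat > h.py <<'E'
import numpy as np, cv2
from rig import r, grab_frame, camera_params, sign_off
from scipy.spatial.transform import Rotation as R
def save(n,im): cv2.imwrite('pics/'+n+'.png',cv2.cvtColor(im,cv2.COLOR_RGB2BGR))
E
python3 - <<'E'
from h import *
for n in ("scene","side","wrist"):
    s=r.sense(); save(n+"0",grab_frame(n)); print(n,camera_params(n))
print(s)
E
ls
```

```text
scene {'vertical_fov': 49.541378210797546, 'cx': 262.5015396166769, 'cy': 191.52389272495603, 'pose': array([[-5.98854210e-01,  5.31003300e-01, -5.99507407e-01,
         1.21852154e+03],
       [ 8.00755967e-01,  4.08968107e-01, -4.37647082e-01,
         4.99967939e+02],
       [ 1.27873651e-02, -7.42145931e-01, -6.70116333e-01,
         9.13011447e+02],
       [ 0.00000000e+00,  0.00000000e+00,  0.00000000e+00,
         1.00000000e+00]])}
side {'vertical_fov': 54.10643154171048, 'cx': 256.4546208208524, 'cy': 191.64581665250162, 'pose': array([[-8.87657893e-01, -2.85266853e-01,  3.61505584e-01,
         1.70408333e+02],
       [-4.60499318e-01,  5.46528321e-01, -6.99462060e-01,
         6.89177390e+02],
       [ 1.96030070e-03, -7.87356093e-01, -6.16495369e-01,
         7.08135597e+02],
       [ 0.00000000e+00,  0.00000000e+00,  0.00000000e+00,
         1.00000000e+00]])}
wrist {'vertical_fov': 71.10813176967187, 'cx': 256.7022992968794, 'cy': 188.55502521428323, 'tool_from_camera': array([[ 9.33695875e-04, -2.59369052e-01,  9.65777833e-01,
        -1.79871701e+02],
       [ 9.99999
[... 212 characters left out ...]

         1.00000000e+00]])}
{'clock': 0.1, 'qpos': array([-1.13737776e+00,  3.53572392e-01,  1.63405139e+00, -1.56518726e-06,
        1.15517960e+00, -2.40615130e-03]), 'qvel': array([-0.00171763, -0.00104846, -0.00183272, -0.00035741,  0.00123279,
        0.00119814]), 'joint_efforts': array([-1.98367976e-03, -6.06355405e+01, -3.42819250e+01,  7.28466375e-05,
        4.01468278e-03,  3.02155331e-05]), 'eef_pos': array([ 263.65149885, -566.16034561,  193.1444164 ]), 'tcp_rot': array([-1.57202039,  1.56958561,  2.00539761]), 'contact_force': array([-0.45627114,  0.4277828 ,  0.92247547]), 'wrist_torque': array([-0.03092308,  0.03429098, -0.02652616]), 'opening': 0.9963983691203708}
h.py
pics
```

View pics/scene0.png

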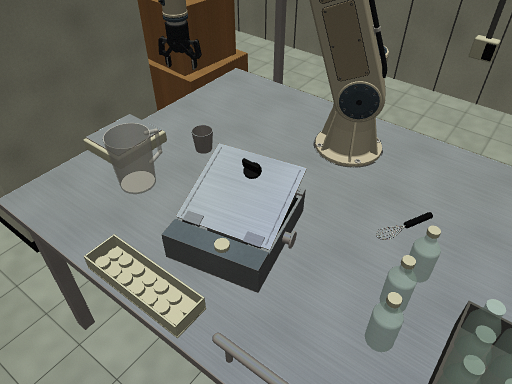

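View pics/side0.png

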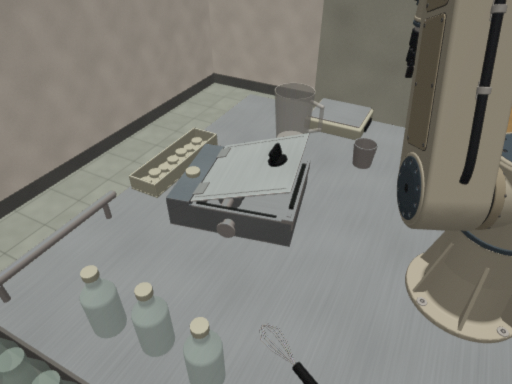

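View pics/wrist0.png

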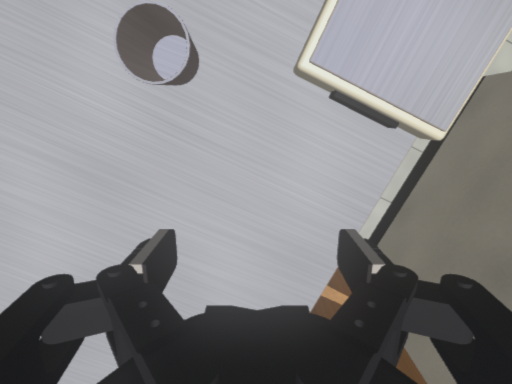

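The scene view shows the housing with its raised cover at about (235,215) and the black knob at (252,168). In the side view the knob is at (277,155). I'll zoom in for corner pixels.

```bash
python3 - <<'E'
import cv2
a=cv2.imread('pics/scene0.png')[135:295,150:315]; cv2.imwrite('pics/sc1.png',cv2.resize(a,None,fx=3.6,fy=3.6,interpolation=cv2.INTER_CUBIC))
a=cv2.imread('pics/side0.png')[125:245,160:325]; cv2.imwrite('pics/sd1.png',cv2.resize(a,None,fx=4.8,fy=4.8,interpolation=cv2.INTER_CUBIC))
E
```

```text
(no output)
```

View pics/sc1.png

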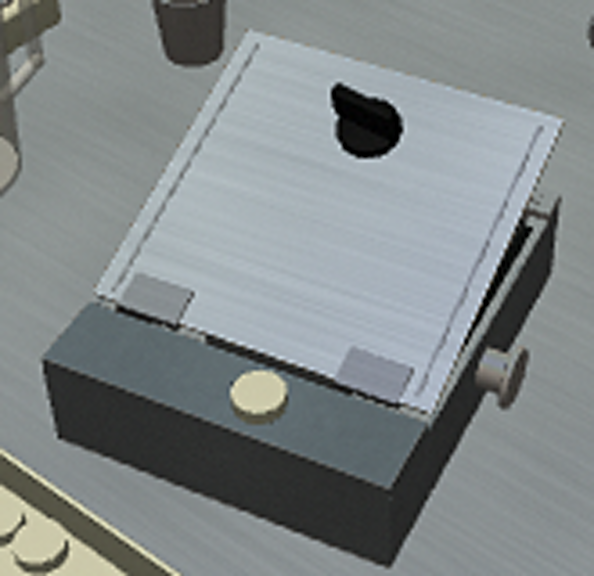

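View pics/sd1.png

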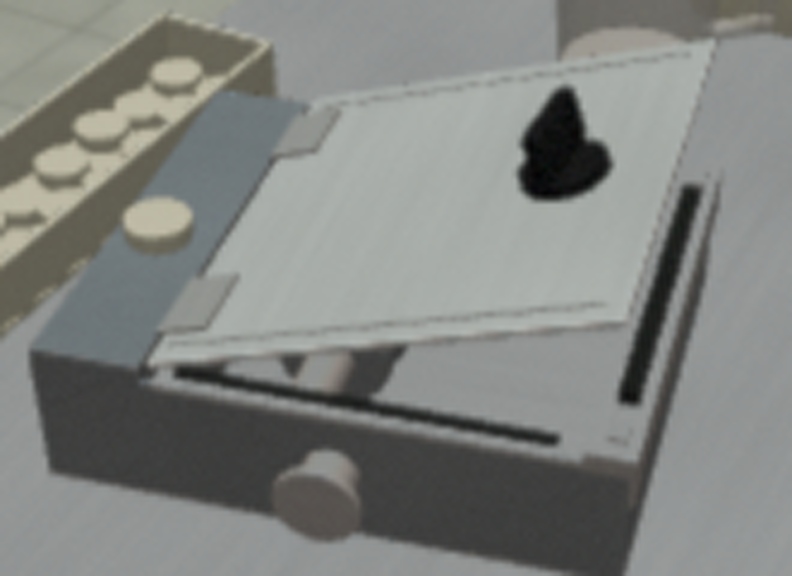

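```bash
cat >> h.py <<'E'
def ray(n,u,v,T=None):
    p=camera_params(n); f=192/np.tan(np.radians(p['vertical_fov'])/2)
    T=p['pose'] if T is None else T
    d=T[:3,:3]@np.array([(u-p['cx'])/f,(v-p['cy'])/f,1]); return T[:3,3],d/np.linalg.norm(d)
def onz(n,u,v,z,T=None):
    o,d=ray(n,u,v,T); return o+d*(z-o[2])/d[2]
def tri(rs):
    A=np.zeros((3,3));b=np.zeros(3)
    for o,d in rs:
        P=np.eye(3)-np.outer(d,d);A+=P;b+=P@o
    x=np.linalg.solve(A,b); return x,[np.linalg.norm((np.eye(3)-np.outer(d,d))@(x-o)) for o,d in rs]
def tcpT(s):
    T=np.eye(4);T[:3,:3]=R.from_euler('xyz',s['tcp_rot']).as_matrix();T[:3,3]=s['eef_pos'];return T
E
python3 - <<'E'
from h import *
sc=lambda a,b:("scene",150+(a+.5)/3.6-.5,135+(b+.5)/3.6-.5)
sd=lambda a,b:("side",160+(a+.5)/4.8-.5,125+(b+.5)/4.8-.5)
P={}
for nm,a,b in [("rearR(-y)",sc(42,360),sd(225,93)),("rearL(+y)",sc(392,488),sd(32,350)),("frontL",sc(562,122),sd(628,322)),("frontR",sc(250,30),sd(715,40)),("cap",sc(258,392),sd(158,217)),("hingeL",sc(430,412),sd(150,365)),("flangeknob",sc(368,128),sd(565,170)),("hingeR",sc(97,295),sd(305,105))]:
    x,e=tri([ray(*a),ray(*b)]); P[nm]=x
    print(nm,x.round(1),np.round(e,1),onz(*a,100).round(1),onz(*b,100).round(1))
for nm,p in [("bot",sc(392,567)),("bot",sc(58,438))]: print(nm, onz(*p,0))
E
```

```text
rearR(-y) [ 781.7 -147.    94.3] [2.5 2.5] [ 786.2 -139.5  100. ] [ 777.1 -143.2  100. ]
rearL(+y) [722.1 128.9  98.7] [1.4 1.4] [723.6 130.9 100. ] [721.2 128.2 100. ]
frontL [410.8  58.3 181. ] [1.9 1.9] [323.5  11.7 100. ] [447.9 -41.9 100. ]
frontR [ 470.9 -210.5  184.1] [1. 1.] [ 385.9 -290.9  100. ] [ 519.3 -357.1  100. ]
cap [721.4  10.6 112.8] [1.4 1.4] [714.4   4.4 100. ] [733.7  -6.  100. ]
hingeL [656.  112.5 102.2] [0.8 0.8] [655.  112.3 100. ] [657.9 109.4 100. ]
flangeknob [499.3 -63.9 169.8] [0.8 0.8] [ 432.5 -115.9  100. ] [ 542.1 -163.1  100. ]
hingeR [ 719.3 -150.1  104.7] [1.3 1.3] [ 715.5 -155.4  100. ] [ 723.  -154.5  100. ]
bot [718.46093081 127.75671476   0.        ]
bot [ 781.39043124 -148.54766669    0.        ]
```

```bash
python3 - <<'E'
from h import *
s=r.sense();T=tcpT(s);print(T[:3,:3].round(3)); 
q=s['qpos'][0]; print(np.cos(q),np.sin(q))
a=onz("scene",137,180,0);print("jug",a, onz("scene",203,150,0))
E
```

```text
[[-0.     0.422 -0.907]
 [ 0.001 -0.907 -0.422]
 [-1.    -0.001 -0.   ]]
0.41998742984232756 -0.9075299216964893
jug [ 612.68059297 -464.85880924    0.        ] [ 352.87954258 -405.54591812    0.        ]
```

drive_tool --rows '[-50, 0, 0, -5, 0, 0, 100, -95, -20, -25, -12, 0, 0, 100, -127, -55, -65, -20, 0, 0, 100, -127, -95, -110, -28, 0, 0, 100, -127, -135, -155, -36, 0, 0, 100, -127, -175, -200, -44, 0, 0, 100, -127, -215, -245, -51, 0, 0, 100, -127, -255, -290, -58, 0, 0, 100, -127, -295, -335, -64, 0, 0, 100, -127, -330, -378, -69, 0, 0, 100]'

```text
clock: 1.4
eef_pos: [467.4, -105.6, 320.7]
tcp_rot: [-3.062, 1.57, 1.723]
contact_force: [0.6, -1.0, 0.4]
opening: 1.001
```

```bash
python3 - <<'E'
from h import *
s=r.sense();T=tcpT(s);print(s['clock'],T.round(3),s['qpos']);save('w1',grab_frame('wrist'))
np.save('w1.npy',T)
E
```

```text
1.4 [[-0.00000e+00  9.97000e-01  7.30000e-02  4.67426e+02]
 [ 1.00000e-03  7.30000e-02 -9.97000e-01 -1.05614e+02]
 [-1.00000e+00 -0.00000e+00 -1.00000e-03  3.20659e+02]
 [ 0.00000e+00  0.00000e+00  0.00000e+00  1.00000e+00]] [-2.26026054e-01  1.47938811e-02  1.76795984e+00  8.75599573e-04
  1.35917917e+00 -2.98874680e-01]
```

View pics/w1.png

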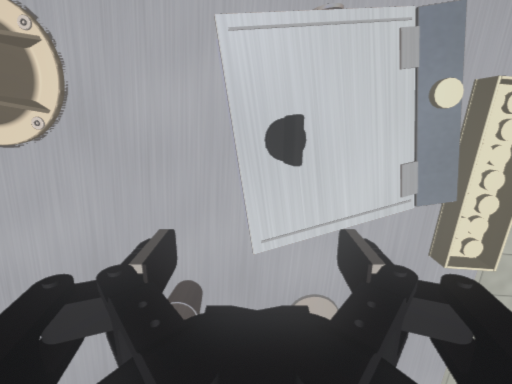

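```bash
python3 - <<'E'
import cv2
a=cv2.imread('pics/w1.png')[95:185,245:335]; a=cv2.resize(a,None,fx=6,fy=6,interpolation=cv2.INTER_CUBIC); a=cv2.convertScaleAbs(a,alpha=2.5,beta=0);cv2.imwrite('pics/w1z.png',a)
E
```

```text
(no output)
```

View pics/w1z.png

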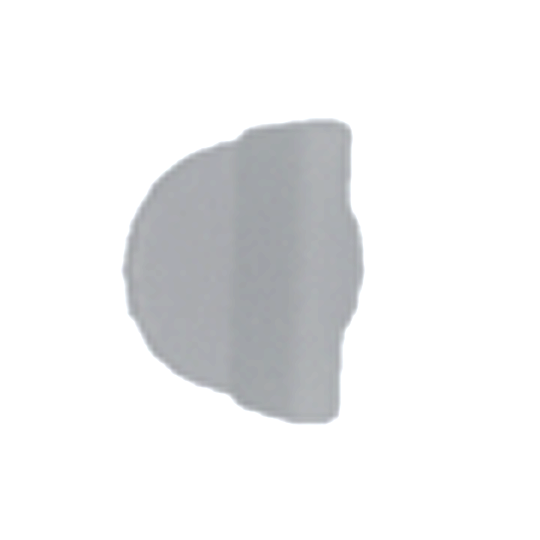

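```bash
python3 - <<'E'
from h import *
T=np.load('w1.npy')@camera_params('wrist')['tool_from_camera']
g=lambda u,v,z:onz('wrist',u,v,z,T)
k=g(298.2,139.6,204);print('wingtop',k)
e=lambda a,b:(245+(a+.5)/6-.5,95+(b+.5)/6-.5)
p=g(*e(325,122),204);q=g(*e(318,418),204);print(p,q,np.linalg.norm(p-q),np.arctan2(*(p-q)[:2]))
a=g(218,14,182);b=g(255,252,182);print('front',a,b,(a+b)/2,np.linalg.norm(a-b),np.arctan2(-(a-b)[0],(a-b)[1]))
a=g(466,0,100);b=g(457,206,100);print('rear',a,b,np.arctan2(-(a-b)[0],(a-b)[1]))
c=g(414,6,104);d=g(416,206,104);print('hinge',c,d,(c+d)/2,np.arctan2(-(c-d)[0],(c-d)[1]))
E
```

```text
wingtop [509.69382027 -60.63560237 204.        ]
[507.36162759 -34.79450127 204.        ] [512.05938683 -87.6832022  204.        ] 53.096926722288046 -0.08859099973268084
front [414.92956767  60.68756461 182.        ] [ 473.06159296 -210.82370623  182.        ] [443.99558031 -75.06807081 182.        ] 277.66473048794643 0.2109209148451752
rear [723.57367124 126.09899704 100.        ] [ 786.53530133 -152.14042945  100.        ] 0.2225379439248078
hinge [655.72681088 112.89995441 104.        ] [ 719.69584951 -155.64982609  104.        ] [687.71133019 -21.37493584 104.        ] 0.23384401478284772
```

drive_tool --rows '[0, 12, -20, -1, 0, 0, 85, 0, 24, -39, -1, 0, 0, 85, 30, 24, -39, -1, 0, 0, 85, 75, 24, -39, -1, 0, 0, 85, 110, 24, -39, -1, 0, 0, 85, 120, 24, -39, -1, 0, 0, 85, 120, 24, -39, -1, 0, 0, 85]'

```text
clock: 2.33
eef_pos: [490.8, -59.3, 200.9]
tcp_rot: [2.902, 1.566, 1.427]
contact_force: [-0.7, 0.5, 0.3]
opening: 0.852
```

```bash
python3 - <<'E'
from h import *
s=r.sense();T=tcpT(s);print(s['clock'],T.round(3),s['contact_force']);save('w2',grab_frame('wrist'));save('s2',grab_frame('scene')[100:260,120:340])
E
```

```text
2.325 [[ 1.00000e-03  9.95000e-01  9.60000e-02  4.90803e+02]
 [ 5.00000e-03  9.60000e-02 -9.95000e-01 -5.92570e+01]
 [-1.00000e+00  1.00000e-03 -5.00000e-03  2.00947e+02]
 [ 0.00000e+00  0.00000e+00  0.00000e+00  1.00000e+00]] [-0.66878484  0.53949635  0.27229683]
```

View pics/w2.png

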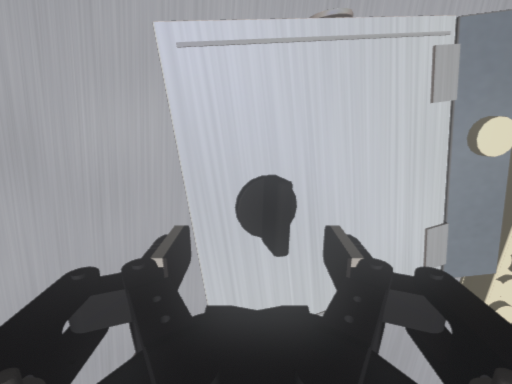

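View pics/s2.png

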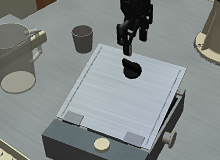

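```bash
python3 - <<'E'
from h import *
s=r.sense();print(s['eef_pos'],s['clock'])
T=tcpT(s)@camera_params('wrist')['tool_from_camera']
g=lambda u,v,z:onz('wrist',u,v,z,T)
print(g(286,218,200),g(266,207,172))
import cv2
a=cv2.imread('pics/w2.png')[160:270,220:310]; a=cv2.resize(a,None,fx=5,fy=5,interpolation=cv2.INTER_CUBIC); cv2.imwrite('pics/w2z.png',cv2.convertScaleAbs(a,alpha=2.5))
E
```

```text
[491.7780547  -59.38489143 202.18493024] 2.425
[513.52971934 -62.21824217 200.        ] [500.28906462 -64.58047263 172.        ]
```

View pics/w2z.png

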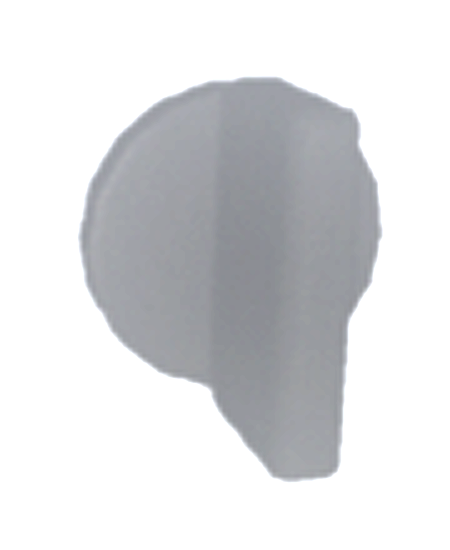

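drive_tool --rows '[0, -3.4, 6.3, 0, 0, 0, 85, 10, -3.4, 6.3, 0, 0, 0, 85, 18, -3.4, 6.3, 0, 0, 0, 85, 25, -3.4, 6.3, 0, 0, 0, 85, 32, -3.4, 6.3, 0, 0, 0, 85, 38, -3.4, 6.3, 0, 0, 0, 85, 44, -3.4, 6.3, 0, 0, 0, 85, 50, -3.4, 6.3, 0, 0, 0, 85, 55, -3.4, 6.3, 0, 0, 0, 85]'

```text
clock: 3.55
eef_pos: [489.1, -65.7, 146.7]
tcp_rot: [2.433, 1.565, 0.959]
contact_force: [0.7, -0.6, 0.0]
opening: 0.85
```

```bash
python3 - <<'E'
from h import *
s=r.sense();print(s['clock'],s['eef_pos'],s['contact_force']);save('w3',grab_frame('wrist'))
E
```

```text
3.55 [489.12594513 -65.70164162 146.73963271] [ 0.70976247 -0.55338113  0.0112593 ]
```

View pics/w3.png

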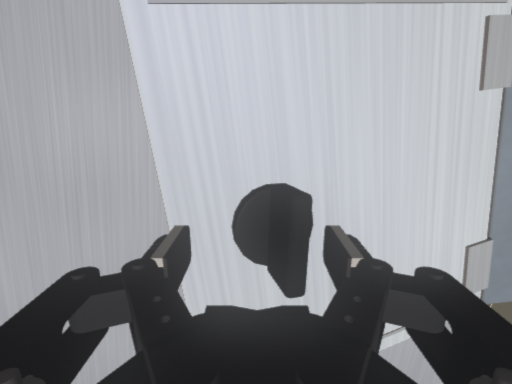

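```bash
python3 - <<'E'
from h import *
a=grab_frame('side')[110:250,160:340];save('d3',cv2.resize(a,None,fx=4,fy=4))
E
```

```text
(no output)
```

View pics/d3.png

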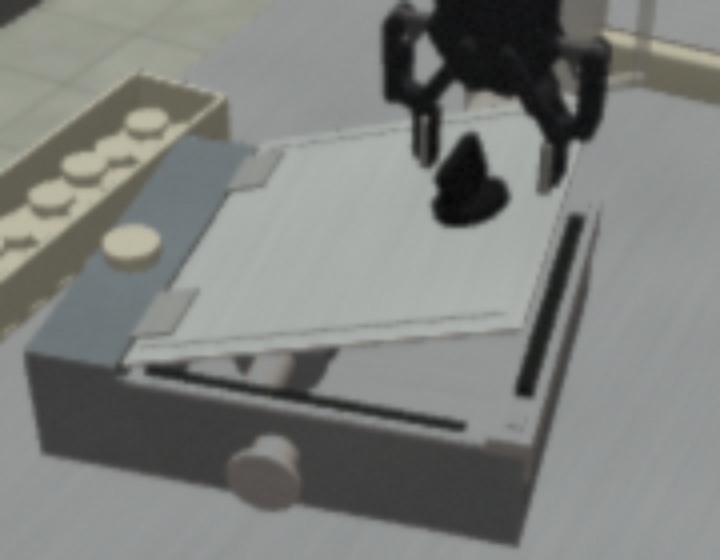

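```bash
python3 - <<'E'
from h import *
def proj(n,P):
    p=camera_params(n); f=192/np.tan(np.radians(p['vertical_fov'])/2)
    c=np.linalg.inv(p['pose'])@np.append(P,1); return c[:2]/c[2]*f+[p['cx'],p['cy']]
for off in (-50,-43,-36,36,43):
  for z in (147,158,170,180,190):
    P=np.array([489.1,-65.7,0])+off*np.array([.995,.096,0]);P[2]=z
    u=proj('side',P); print(off,z,((u-[160,110])*4).round())
s=r.sense();print(s['eef_pos'],s['contact_force'],s['wrist_torque'],s['joint_efforts'])
import cv2
a=cv2.imread('pics/w3.png')[120:320,110:380]
cv2.imwrite('pics/w3z.png',cv2.convertScaleAbs(cv2.resize(a,None,fx=2.9,fy=2.9),alpha=1.6))
save('sc3',cv2.resize(grab_frame('scene')[90:250,150:320],None,fx=3.5,fy=3.5))
E
```

```text
-50 147 [556. 249.]
-50 158 [557. 235.]
-50 170 [558. 220.]
-50 180 [559. 207.]
-50 190 [560. 193.]
-43 147 [545. 247.]
-43 158 [546. 233.]
-43 170 [548. 217.]
-43 180 [549. 204.]
-43 190 [550. 191.]
-36 147 [535. 245.]
-36 158 [536. 231.]
-36 170 [537. 215.]
-36 180 [538. 202.]
-36 190 [539. 189.]
36 147 [431. 221.]
36 158 [432. 207.]
36 170 [432. 192.]
36 180 [432. 179.]
36 190 [433. 166.]
43 147 [421. 219.]
43 158 [422. 205.]
43 170 [422. 190.]
43 180 [422. 177.]
43 190 [423. 164.]
[488.80611763 -65.67293314 146.58356241] [ 0.03291491 -0.56010194 -0.34721867] [-0.00680616  0.01275214  0.00539831] [ 4.30753076e-03 -4.53496706e+01 -3.02418494e+01  2.46326008e-02
 -1.68258059e-01 -2.89178934e-04]
```

View pics/w3z.png

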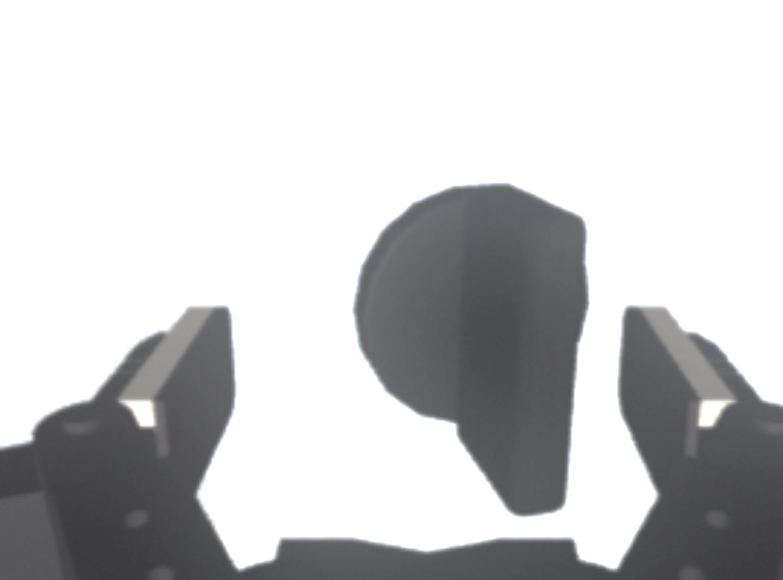

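View pics/sc3.png

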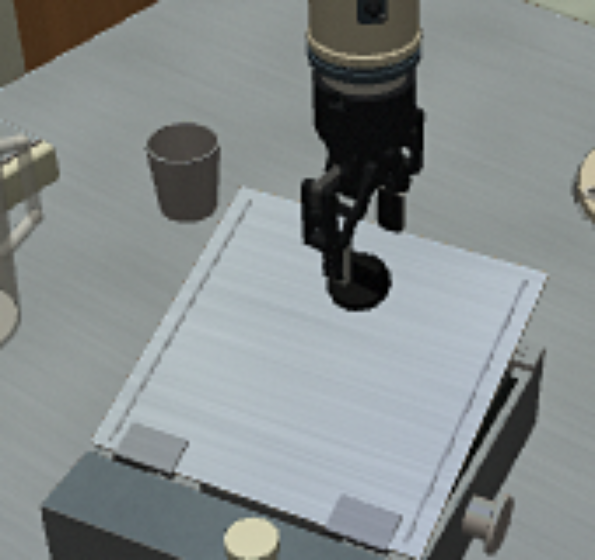

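drive_tool --rows '[4, 0, 0, 0, 0, 0, 85, 8, 0, 0, 0, 0, 0, 85, 12, 0, 0, 0, 0, 0, 85, 16, 0, 0, 0, 0, 0, 85, 20, 0, 0, 0, 0, 0, 85]'

```text
clock: 4.32
eef_pos: [489.0, -65.6, 126.6]
tcp_rot: [2.504, 1.566, 1.029]
contact_force: [-0.4, -1.0, 0.9]
opening: 0.843
```

```bash
python3 - <<'E'
from h import *
s=r.sense();print(s['clock'],s['eef_pos'],s['contact_force'],s['wrist_torque'])
a=grab_frame('side')[110:250,160:340];save('d4',cv2.resize(a,None,fx=4,fy=4));save('w4',grab_frame('wrist'))
E
```

```text
4.325 [489.00703962 -65.63818736 126.63461795] [-0.39578025 -0.98942813  0.9037803 ] [-0.01924272  0.08164664 -0.04014714]
```

View pics/d4.png

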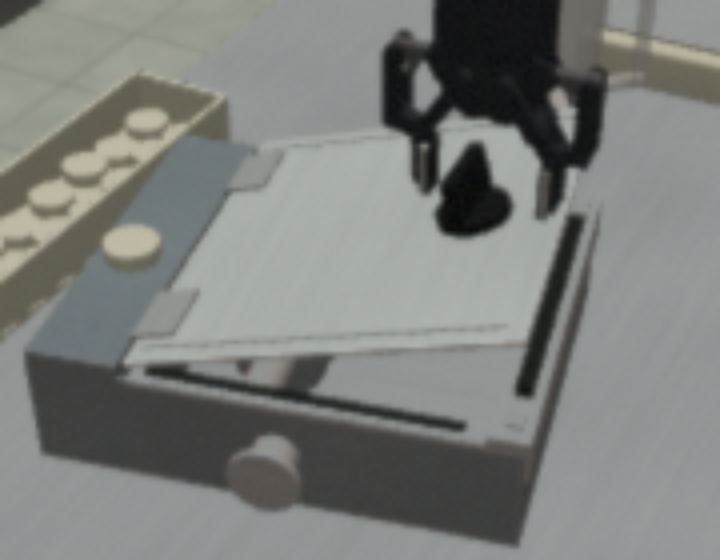

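View pics/w4.png

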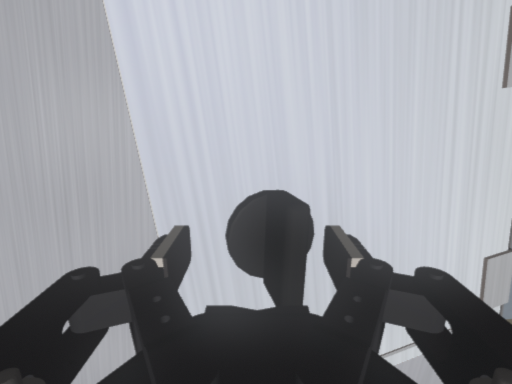

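drive_tool --rows '[5, 0, 0, 0, 0, 0, 85, 10, 0, 0, 0, 0, 0, 85, 15, 0, 0, 0, 0, 0, 85, 20, 0, 0, 0, 0, 0, 85, 25, 0, 0, 0, 0, 0, 85, 30, 0, 0, 0, 0, 0, 85, 35, 0, 0, 0, 0, 0, 85, 40, 0, 0, 0, 0, 0, 85, 44, 0, 0, 0, 0, 0, 85]'

```text
clock: 5.55
eef_pos: [488.8, -65.4, 82.0]
tcp_rot: [2.639, 1.566, 1.164]
contact_force: [-0.8, -0.4, 0.6]
opening: 0.852
```

```bash
python3 - <<'E'
from h import *
s=r.sense();print(s['clock'],s['eef_pos'],s['contact_force'],s['wrist_torque'])
a=grab_frame('side')[110:250,160:340];save('d5',cv2.resize(a,None,fx=4,fy=4));save('w5',grab_frame('wrist'))
E
```

```text
5.55 [488.82371469 -65.36588184  82.04243092] [-0.79227096 -0.41839857  0.64762992] [-0.0063861   0.0966222   0.00675468]
```

View pics/d5.png

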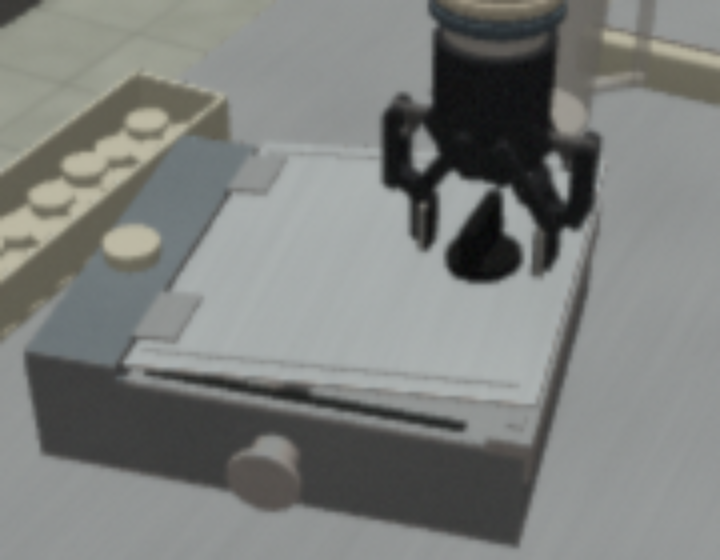

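View pics/w5.png

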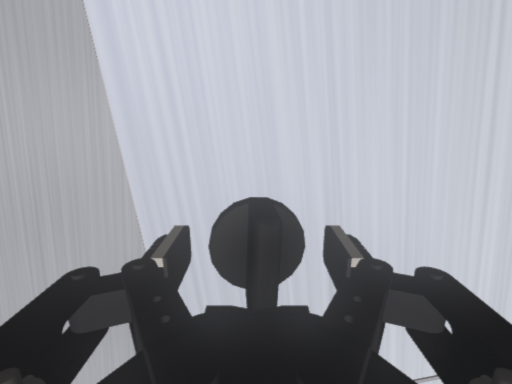

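drive_tool --rows '[2, 0, 0, 0, 0, 0, 85, 4, 0, 0, 0, 0, 0, 85, 6, 0, 0, 0, 0, 0, 85, 6, 0, 0, 0, 0, 0, 85]'

```text
clock: 6.15
eef_pos: [488.7, -65.3, 75.8]
tcp_rot: [2.72, 1.566, 1.245]
contact_force: [0.7, -0.5, 0.9]
opening: 0.847
```

```bash
python3 - <<'E'
from h import *
s=r.sense();print(s['clock'],s['eef_pos'],s['contact_force'],s['wrist_torque'])
E
```

```text
6.15 [488.69352073 -65.27314447  75.81649787] [ 0.68400723 -0.50405543  0.85289623] [ 0.04888186  0.02250648 -0.08122051]
```

drive_tool --rows '[1.5, 0, 0, 0, 0, 0, 85, 3, 0, 0, 0, 0, 0, 85, 4, 0, 0, 0, 0, 0, 85, 4, 0, 0, 0, 0, 0, 85]'

```text
clock: 6.65
eef_pos: [488.7, -65.2, 71.7]
tcp_rot: [2.736, 1.566, 1.261]
contact_force: [0.6, -0.6, 0.6]
opening: 0.849
```

```bash
python3 - <<'E'
from h import *
s=r.sense();print(s['clock'],s['eef_pos'],s['contact_force'],s['wrist_torque'])
a=grab_frame('side')[110:250,160:340];save('d6',cv2.resize(a,None,fx=4,fy=4));save('w6',grab_frame('wrist'))
E
```

```text
6.65 [488.65352974 -65.23832948  71.71234979] [ 0.6121366  -0.58451103  0.61179191] [-0.02388754 -0.04055928  0.0594422 ]
```

View pics/d6.png

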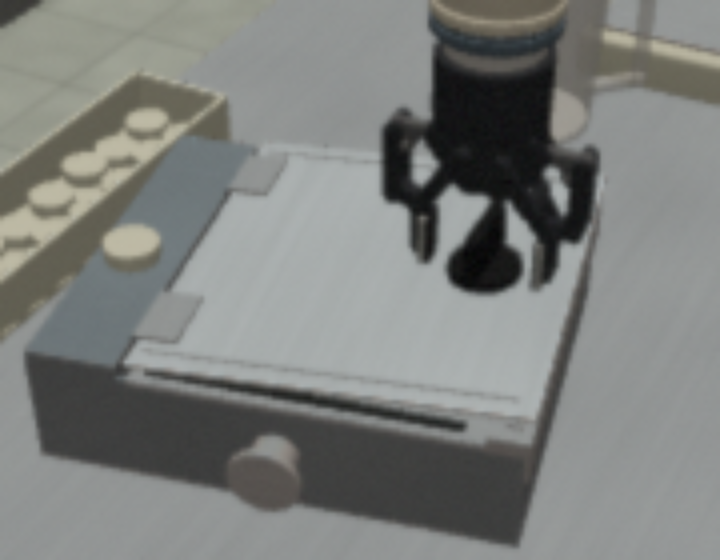

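View pics/w6.png

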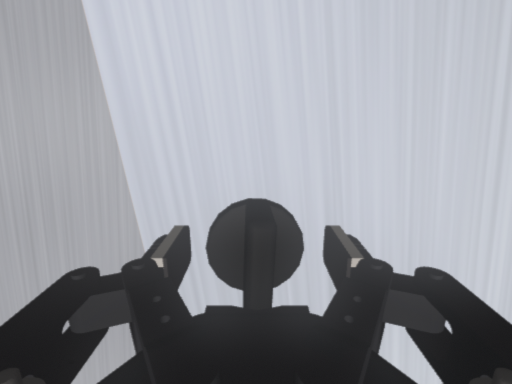

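drive_tool --rows '[1, 0, 0, 0, 0, 0, 85, 2, 0, 0, 0, 0, 0, 85, 3, 0, 0, 0, 0, 0, 85, 3, 0, 0, 0, 0, 0, 85]'

```text
clock: 7.25
eef_pos: [488.8, -65.2, 68.7]
tcp_rot: [2.702, 1.566, 1.227]
contact_force: [0.6, 0.3, 0.5]
opening: 0.85
```

drive_tool --rows '[1, 0, 0, 0, 0, 0, 85, 2, 0, 0, 0, 0, 0, 85, 3, 0, 0, 0, 0, 0, 85, 3, 0, 0, 0, 0, 0, 85]'

```text
clock: 7.75
eef_pos: [488.8, -65.2, 65.6]
tcp_rot: [2.715, 1.566, 1.24]
contact_force: [0.4, -0.0, 0.5]
opening: 0.85
```

drive_tool --rows '[1, 0, 0, 0, 0, 0, 85, 2, 0, 0, 0, 0, 0, 85, 3, 0, 0, 0, 0, 0, 85, 3, 0, 0, 0, 0, 0, 85]'

```text
clock: 8.25
eef_pos: [488.7, -65.2, 62.5]
tcp_rot: [2.736, 1.566, 1.261]
contact_force: [-0.7, -0.4, 2.2]
opening: 0.852
```

```bash
python3 - <<'E'
from h import *
s=r.sense();print(s['clock'],s['eef_pos'],s['contact_force'],s['wrist_torque'])
a=grab_frame('side')[110:250,160:340];save('d7',cv2.resize(a,None,fx=4,fy=4))
E
```

```text
8.25 [488.71056041 -65.18495089  62.54672173] [-0.65178475 -0.36427907  2.1501344 ] [-0.14232452  0.21417232 -0.03110807]
```

View pics/d7.png

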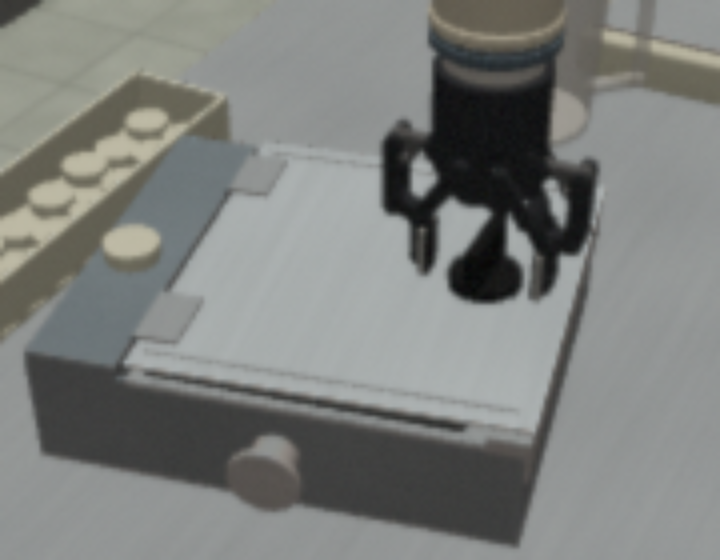

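drive_tool --rows '[-8, 0, 0, 0, 0, 0, 85, -16, 0, 0, 0, 0, 0, 85, -24, 0, 0, 0, 0, 0, 85, -27, 0, 0, 0, 0, 0, 85, -27, 0, 0, 0, 0, 0, 85]'

```text
clock: 8.93
eef_pos: [488.9, -65.3, 89.9]
tcp_rot: [2.612, 1.566, 1.137]
contact_force: [-0.7, 0.1, -0.2]
opening: 0.849
```

```bash
python3 - <<'E'
from h import *
s=r.sense();print(s['clock'],s['eef_pos'],s['contact_force'],s['wrist_torque'],s['qpos'])
im=grab_frame('wrist');save('w8',im)
cv2.imwrite('pics/w8z.png',cv2.convertScaleAbs(cv2.cvtColor(cv2.resize(im[180:320,180:330],None,fx=4.2,fy=4.2,interpolation=cv2.INTER_CUBIC),cv2.COLOR_RGB2BGR),alpha=2.2))
E
```

```text
8.925 [488.86822402 -65.32616252  89.87269446] [-0.68448307  0.09896571 -0.23468014] [ 0.0334644   0.0470515  -0.01999303] [-0.13977421  0.28356892  2.00551732  0.00671542  0.85098973 -0.23997519]
```

View pics/w8z.png

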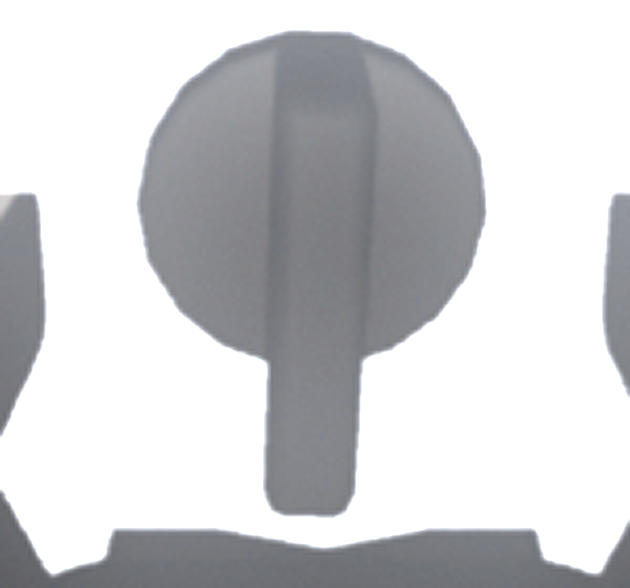

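```bash
python3 - <<'E'
from h import *
s=r.sense();T=tcpT(s);C=T@camera_params('wrist')['tool_from_camera']
for u,v,z in((254.2,226.8,116.5),(255.4,254.2,148.5)):
    p=onz('wrist',u,v,z,C);print(p,(np.linalg.inv(T)@np.append(p,1))[:3])
E
```

```text
[487.2004868  -64.89695468 116.5       ] [-26.89809618  -1.35667561  -0.67364499]
[488.11618159 -66.02021837 148.5       ] [-58.90151332  -0.4822442    0.3831802 ]
```

drive_tool --rows '[0, -1, 0, 2, 0, 0, 60, 0, -1, 0, 2, 0, 0, 30, 0, -1, 0, 2, 0, 0, 10, 0, -1, 0, 2, 0, 0, 0, 0, -1, 0, 2, 0, 0, 0, 0, -1, 0, 2, 0, 0, 0]' --newtons 50

```text
clock: 9.72
eef_pos: [487.6, -65.4, 89.5]
tcp_rot: [2.765, 1.566, 1.255]
contact_force: [1.4, -0.5, -2.2]
opening: 0.131
```

```bash
python3 - <<'E'
from h import *
s=r.sense();print(s['clock'],s['eef_pos'],s['contact_force'],s['wrist_torque'],s['opening'])
a=grab_frame('side')[140:210,230:330];save('d9',cv2.resize(a,None,fx=7,fy=7));save('w9',grab_frame('wrist'))
E
```

```text
9.725 [487.6451666  -65.40659849  89.51606275] [ 1.38621568 -0.54654812 -2.23586119] [-0.04411091  0.23050852  0.02230697] 0.1311240003936036
```

View pics/d9.png

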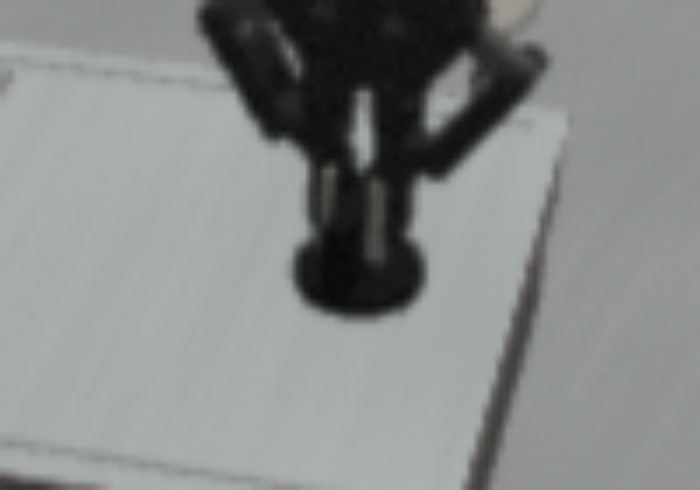

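View pics/w9.png

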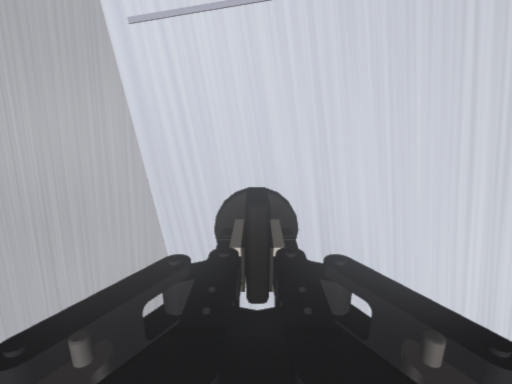

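drive_tool --rows '[1, 0, 0, 0, 0, 0.2, 0, 2, 0, 0, 0, 0, 0.4, 0, 3, 0, 0, 0, 0, 0.6, 0, 3, 0, 0, 0, 0, 0.6, 0]'

```text
clock: 10.32
eef_pos: [487.8, -65.4, 86.6]
tcp_rot: [1.917, 1.557, 0.407]
contact_force: [-0.4, -0.2, 1.2]
opening: 0.131
```

drive_tool --rows '[1, 0, 0, 0, 0, 0.1, 0, 2, 0, 0, 0, 0, 0.2, 0, 3, 0, 0, 0, 0, 0.3, 0, 3, 0, 0, 0, 0, 0.3, 0]'

```text
clock: 10.82
eef_pos: [487.6, -65.5, 83.8]
tcp_rot: [1.822, 1.552, 0.312]
contact_force: [-1.9, -0.9, 6.9]
opening: 0.133
```

drive_tool --rows '[0.7, 0, 0, 0, 0, 0.1, 0, 1.5, 0, 0, 0, 0, 0.1, 0, 1.5, 0, 0, 0, 0, 0.1, 0]'

```text
clock: 11.2
eef_pos: [487.8, -65.5, 83.6]
tcp_rot: [1.793, 1.55, 0.283]
contact_force: [-6.6, 0.3, 22.6]
opening: 0.132
```

```bash
python3 - <<'E'
from h import *
s=r.sense();print(s['clock'],s['eef_pos'],s['contact_force'],s['wrist_torque'],s['opening'])
a=grab_frame('side')[140:245,230:320];save('d10',cv2.resize(a,None,fx=6,fy=6,interpolation=cv2.INTER_CUBIC))
E
```

```text
11.2 [487.81375229 -65.50019862  83.5932557 ] [-6.62095239  0.27489816 22.64420174] [ 0.12363684  1.35481784 -0.05417998] 0.1317411184463903
```

View pics/d10.png

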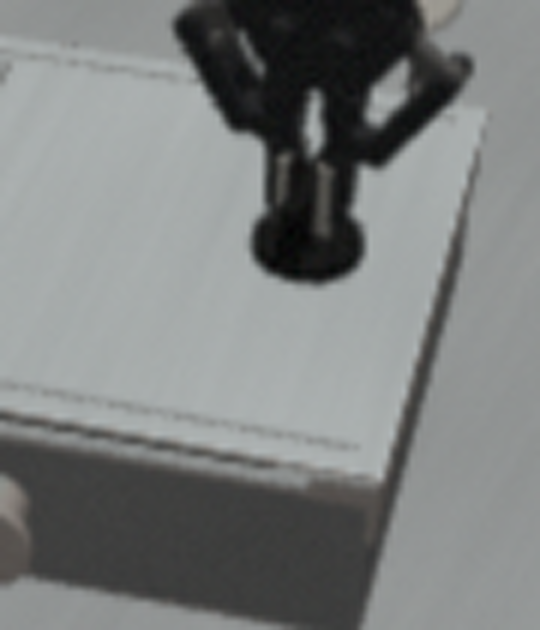

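drive_tool --rows '[1.1, -0.2, 0, 0, 0, -0.3, 0, 1.1, -0.2, 0, 5, 0, -0.4, 0, 1.1, -0.2, 0, 10, 0, -0.4, 0, 1.1, -0.2, 0, 15, 0, -0.4, 0, 1.1, -0.2, 0, 18, 0, -0.4, 0]'

```text
clock: 11.88
eef_pos: [488.0, -65.6, 83.6]
tcp_rot: [2.248, 1.556, 0.421]
contact_force: [-5.7, -0.1, 17.2]
opening: 0.134
```

```bash
cat > st.py <<'E'
from h import *
s=r.sense();T=tcpT(s);ty=T[:3,1];yaw=np.arctan2(ty[1],ty[0])
print(s['clock'],s['eef_pos'].round(2),s['contact_force'].round(2),s['wrist_torque'].round(3),s['opening'],'yaw',yaw,'knob',0.217-yaw,'xaxis',T[:3,0].round(4),'q6',s['qpos'][5])
E
python3 st.py
```

```text
11.875 [488.01 -65.59  83.63] [-5.69 -0.09 17.23] [0.004 0.831 0.085] 0.13406665207397667 yaw -0.25537528926893416 knob 0.47237528926893413 xaxis [ 0.0139  0.0062 -0.9999] q6 0.10486181596621034
```

drive_tool --rows '[1.1, -0.2, 0, 4, 0, 0, 0, 1.1, -0.3, 0, 8, 0, 0, 0, 1.1, -0.3, 0, 12, 0, 0, 0, 1.1, -0.3, 0, 16, 0, 0, 0, 1.1, -0.3, 0, 20, 0, 0, 0]'

```text
clock: 12.5
eef_pos: [488.4, -65.8, 83.6]
tcp_rot: [2.522, 1.554, 0.345]
contact_force: [-5.0, -1.5, 14.7]
opening: 0.125
```

```bash
python3 st.py
```

```text
12.5 [488.44 -65.83  83.64] [-5.02 -1.53 14.7 ] [-0.404  0.624  0.077] 0.12500267576865723 yaw -0.6063110207550445 knob 0.8233110207550445 xaxis [ 0.0155  0.0056 -0.9999] q6 0.45611402529411027
```

drive_tool --rows '[1.2, -0.3, 0.2, 6, 0, 0, 0, 1.2, -0.4, 0.2, 12, 0, 0, 0, 1.2, -0.4, 0.3, 18, 0, 0, 0, 1.2, -0.4, 0.3, 24, 0, 0, 0, 1.2, -0.4, 0.3, 30, 0, 0, 0, 1.2, -0.4, 0.3, 35, 0, 0, 0]'

```text
clock: 13.25
eef_pos: [488.9, -66.6, 83.6]
tcp_rot: [3.023, 1.553, 0.233]
contact_force: [-3.3, -3.7, 15.5]
opening: 0.128
```

```bash
python3 st.py
```

```text
13.25 [488.92 -66.59  83.65] [-3.29 -3.74 15.49] [-0.89   0.611  0.111] 0.12786202328359567 yaw -1.2193974911380214 knob 1.4363974911380215 xaxis [ 0.0176  0.0042 -0.9998] q6 1.0696527110900411
```

drive_tool --rows '[1.2, 0.1, 0.2, 4, 0, 0, 0, 1.2, 0.2, 0.2, 8, 0, 0, 0, 1.2, 0.2, 0.2, 8, 0, 0, 0]'

```text
clock: 13.62
eef_pos: [489.0, -66.9, 83.6]
tcp_rot: [-3.138, 1.552, 0.215]
contact_force: [-5.9, 0.6, 19.1]
opening: 0.13
```

```bash
python3 st.py; python3 -c "
from h import *
save('w11',grab_frame('wrist'));save('s11',cv2.resize(grab_frame('scene')[130:270,160:320],None,fx=4,fy=4))"
```

```text
13.625 [489.05 -66.89  83.62] [-5.87  0.59 19.14] [-0.153  1.054 -0.056] 0.13017883220553964 yaw -1.3597645335618265 knob 1.5767645335618266 xaxis [ 0.0183  0.004  -0.9998] q6 1.2096350622382621
```

View pics/w11.png

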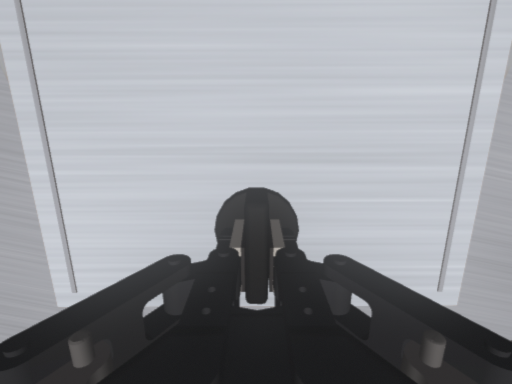

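drive_tool --rows '[0.4, 0, 0, 0, 0, 0, 0, -0.3, 0, 0, 0, 0, 0, 0, -0.6, 0, 0, 0, 0, 0, 10, -0.6, 0, 0, 0, 0, 0, 30, -0.6, 0, 0, 0, 0, 0, 60, -0.6, 0, 0, 0, 0, 0, 70]'

```text
clock: 14.48
eef_pos: [489.0, -66.9, 84.0]
tcp_rot: [-3.133, 1.552, 0.22]
contact_force: [0.3, 0.2, -0.1]
opening: 0.692
```

```bash
python3 st.py
```

```text
14.475 [488.95 -66.9   84.04] [ 0.29  0.18 -0.1 ] [ 0.05  -0.01   0.008] 0.6917920090271098 yaw -1.3589907332773472 knob 1.5759907332773473 xaxis [ 0.0181  0.004  -0.9998] q6 1.2087884478627813
```

drive_tool --rows '[-10, 0, 0, 0, 0, 0, 70, -25, 0, 0, 0, 0, 0, 70, -60, 0, 0, 0, 0, 0, 70, -100, 0, 0, 0, 0, 0, 70, -140, 0, 0, 0, 0, 0, 70, -160, 0, 0, 0, 0, 0, 70, -160, 0, 0, 0, 0, 0, 70]'

```text
clock: 15.35
eef_pos: [487.2, -67.7, 246.5]
tcp_rot: [3.079, 1.548, 0.149]
contact_force: [-0.2, -0.7, -0.4]
opening: 0.7
```

```bash
python3 st.py; python3 -c "
from h import *
s=r.sense();np.save('T12.npy',tcpT(s))
save('w12',grab_frame('wrist'));save('s12',grab_frame('scene'));save('d12',cv2.resize(grab_frame('side')[120:250,160:325],None,fx=4.6,fy=4.6,interpolation=cv2.INTER_CUBIC))"
```

```text
15.35 [487.2  -67.71 246.48] [-0.21 -0.71 -0.42] [ 0.045 -0.027  0.048] 0.7004704021504128 yaw -1.3589053034601637 knob 1.5759053034601638 xaxis [ 0.0225  0.0034 -0.9997] q6 1.209965637879433
```

View pics/w12.png

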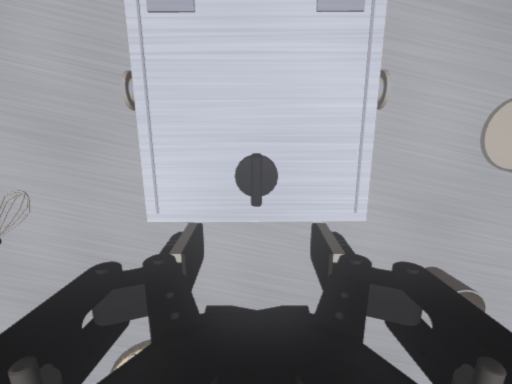

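View pics/d12.png

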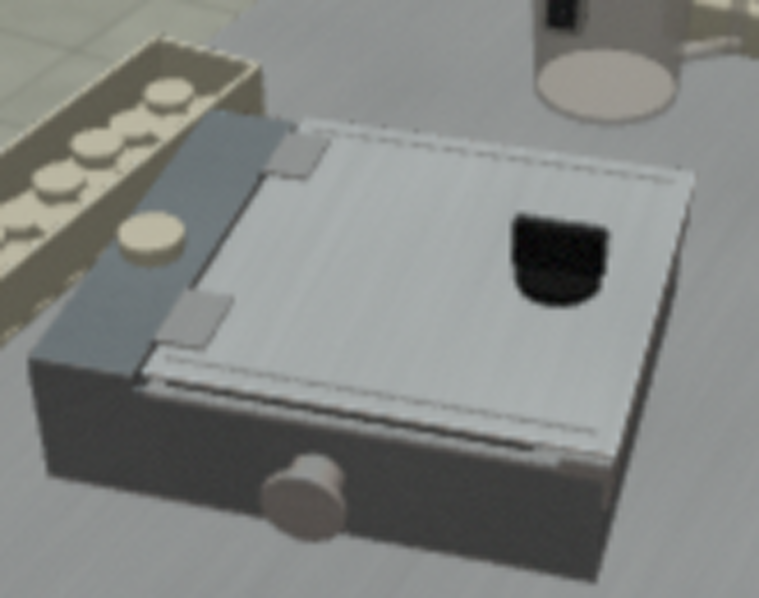

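View pics/s12.png

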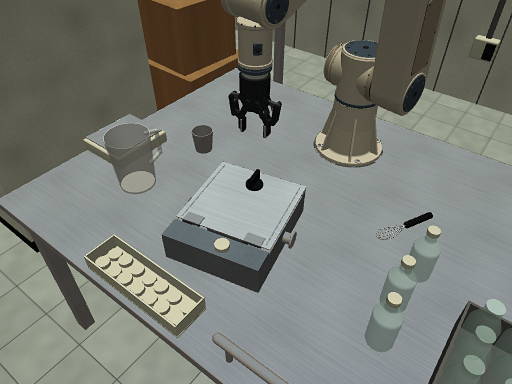

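```bash
python3 -c "
from rig import sign_off
print(sign_off())"
```

```text
the job is handed in; nothing more can be done
None
```

The cover is closed and latched, and the job is handed in at about 15.5 s of the 64 s allowed.

- **Closing:** I swung the cover down with the open fingers, using about 1–2 N. Then I gripped the wing and pressed until I felt the stops: the reading jumped from 7 N to 23 N in 0.2 mm. I eased that to 15–19 N at the knob to hold the cover down. After taking off the roughly 10 N that the seal takes, I estimate the load on the stops peaked near 10 N.
- **Turning:** I turned the knob clockwise from about 0.16 rad to an estimated 1.576 rad. The moment at the wrist stayed around 0.1 N m through 0.5–0.7 rad, so the tongue did not run into the edge. Then I eased off, opened the fingers and lifted clear.
- **Last checks:**
  - The wing is square to the front edge in the wrist picture.
  - In the side picture the cover's front corner sits within about 1 pixel of where it was when pressed on the stops.
  - The contact force is back to zero.
  - The bottles, jug, cup, whisk and cap look unmoved, judged by eye in the pictures.
- **Disagreements:**
  - The finger tips stood about 43 mm behind the reported TCP when mostly open, far more than the 13 mm stated, so I found the heights by feel and from the pictures.
  - A sideways force of up to about 7 N showed while pressing, and it went away on release.
- **Not checked:** I did not pull up on the cover to prove the latch.

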